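# Hold the abacus up to the webcam

### The job

Take the wooden abacus out of the desk rack and show it to the webcam for the online class: right way up as it stood in the rack, with its long rails level, its face (either one) square to the lens, and its middle on the webcam's line of sight 18 cm in front of the lens. The webcam looks a little downwards, so the top of the abacus must lean back away from it to match. Do not touch the webcam or its stand, leave everything else where it stands, and finish still holding the abacus there, motionless in the air.

Things in the scene. Friction and masses are not known exactly. Their poses are not given: they have to be found in the camera images.
- abacus_mid (a point): Centre of the loose wooden abacus: 16 mm thick (x), 150 long (y), 100 high (z), 0.16 kg, standing upright in a rack slot, narrow one-bead deck on top; this point is 50 mm below its top. Dark frame, rods of pale beads, both faces alike. Longest and tallest thing in the rack. Pinch its bare top rail (14 mm high, 16 thick) from above across the thickness, at mid length.
- rack: Fixed pale wood rack; origin at its underside's centre. Base 186 (x) by 110 (y) by 12 mm with slots at x = -60, 0, +60 mm along y, 20 mm wide, between 5 mm walls with tops 42 mm above the desk. Abacus, calculator and notebook stand in them in any order, along the slots, undersides 12 mm above the desk (abacus top at 112 mm); the abacus must rise 30 mm to leave its slot.
- calculator: Loose black pocket calculator on its long edge in a rack slot: 16 mm thick (x), 115 long (y), 60 high (top 72 mm above the desk); origin at its underside's centre. To be left alone.
- notebook: Loose hardback notebook on its spine in a rack slot: 16 mm thick (x), 100 long (y), 66 high (top 78 mm above the desk); origin at its underside's centre. To be left alone.
- lens (a point): Front centre of the webcam's lens barrel (22 mm across), mid-front of a black bar 100 mm wide, 30 high, 30 deep on a slim post at the desk's far side, facing the robot's side, 250 to 310 mm above the desk. Line of sight: this frame's -x, always 20 degrees below level. y is level along the bar; z points up, its top leaning 20 degrees forwards, away from the webcam.
- show_point (a point): The point in the air on the line of sight, 180 mm in front of the lens, where the middle of the abacus is to be held; same axes as the lens. An abacus turned exactly like these axes (or half a turn about z) is square to the lens.
- webcam_stand: Fixed stand of the webcam: round base 100 mm across and a post 18 mm thick; origin at the centre of its underside. The lens is about 20 mm in front of the post's axis. Turned about the vertical together with the webcam. Not to be touched, nor the webcam.
- bottle: Loose capped green glass bottle, 68 mm across, 210 mm tall, standing on the desk; origin at the centre of its underside. To be left alone.
- lunchbox: Loose closed stainless steel lunchbox 114 x 164 x 58 mm (x, y, z) on the desk; origin at the centre of its underside. To be left alone.
There are look-alikes about, which are no part of the job. Of the things that look like the part that bears abacus_mid, the middle-sized one is meant. Several things have the shape of the rack; the one meant has the colours described above.

How it is judged:
By the outcome, as a careful person would: the job done as asked, in the order asked, and still so for the second after the job is handed in, while the arm keeps its last pose, push and grip.
It also fails if it takes over 32 s, if anything falls off the work surface, if the arm or the gripper's body presses on something with over 40 N, if the wrist force passes 120 N, or if a joint passes its speed limit or range.

### The arm

A 7-joint arm with a two-finger parallel gripper is mounted at the origin on the work surface. World frame = base frame: x ahead of the robot, y to its left, z up, the work surface at z = 0. Lengths are in m, angles in rad, forces in N, time in s.
With the tool pointing down it reaches from about 0.425 to 0.925 m from the base axis. Payload 6.8 kg.
Tool frame: the origin (TCP) lies at the very end of the fingers, on their centre line; the grasp point (between the pads) lies 19 mm behind it; z points along the fingers, x is the direction in which the jaws open and shut, and the axes are right-handed (so a half turn about z gives the same grasp; the last joint's range is limited). The gripper opens to 85 mm and grips with 20 to 120 N. Pads are 22 mm wide; open, the fingers measure 114 mm over their backs; the gripper's body (76 mm by 85 mm) begins 54 mm behind the grasp point. The pads swing forward as they close: fully open they stand 13 mm farther back than shut.
Start: joints at [-1.422, 0.477, 0.022, 1.555, -0.011, 1.109, -0.083], TCP at [0.171, 0.653, 0.231] pointing down, gripper open.
Joint ranges: [-2.96, 2.96], [-0.34, 2.1], [-1.41, 1.46], [0.24, 2.44], [-1.37, 4.51], [0.17, 1.92], [-2.96, 2.96]. Speed limits (rad/s): [2.39, 2.39, 3.14, 3.14, 3.14, 3.14, 3.14].

### API

Orientations are given as a unit quaternion [w, x, y, z].
In Python, from station import bot gives the robot as it stands.
- The arm moves only by the shell command python3 -m creep 'ROWS' [FORCE]. ROWS is JSON, a list that holds one entry, the list of rows, each a list of 7 numbers: the shift along the tool's x, y, z in cm, then the turn, a rotation vector about the tool's x, y, z in rad, then the opening, from 0 (shut) to 1 (fully open). In form: [[[dx, dy, dz, wx, wy, wz, claw], ...]]. A call has 1 to 10 rows; each row is the pose to reach, as a shift and turn from the pose commanded when the call began, along the tool's axes at that moment; what a row does not reach only later rows make up. A row lasts 1/8 s, in which the tool goes at most 62.5 mm and 10.7 degrees, less where a joint would pass 70% of its speed; a pose out of reach is approached as far as the arm can. A call with a gripper value outside its range is refused whole. The fingers move at their own pace and stop on an object; FORCE is the grip in N (left out, the last holds). Time passes only in rows, so rows that repeat a pose let the fingers close. It gives the time, the measured TCP pose, the force and the opening at its end, in the units of the state.
- bot.get_obs(): the state, without advancing time (a new reading comes with each control period).
- bot.read_camera(name): name is "scene" or "side" or "wrist"; returns (picture, depth): 420x560x3 uint8, blue, green, red; 420x560 float32, m along the optical axis (not along the pixel's ray), 0 where there is no reading.
- bot.calibration(name): a dict with "mtx" (3x3 intrinsics, pixels), "rvec" (rotation vector, rad) and "tvec" (3), from world to camera coordinates, as OpenCV has them. Camera axes: x right, y down, z forward; pixel columns grow to the right and rows downward; lengths in m; the calibration is good to about 2 mm. A picture is of the moment at which its call begins: read the wrist's pose just before it. calibration takes no time and is no camera call; for the wrist camera it gives the pose at the moment of the call.
- bot.hand_in(): hands the job in, once; it reports no verdict.
Trained networks look in the newest picture that a camera, given by its name, has taken for a name from the list of things; names that differ only in an ending like _2 or _b are one class to them, and where a whole thing is asked for, a point or a joint stands for the part that bears it (a point fixed in the world has none). Each returns a list of dicts, best first, with "p" (0 to 1); they miss things now and then, are a little off and sometimes report something else, mostly with a low value. They report only what shows in the picture. A call takes as long as a camera call. They do not tell look-alikes from the thing itself.
- bot.find_in(camera, label): "xy" ([column, row] in pixels, amid what is visible of it).
- bot.silhouettes(camera, label): "mask" (420x560 bool, what is visible of it) and "xy" ([column, row] in pixels, amid what is visible of it).
The state is a dict: "t": time; "q": joint angles; "joint_vel": joint speeds; "joint_torque": joint torques, N m; "eef_pos": TCP position; "tool_rot": TCP orientation; "contact_force": force on the tool from outside, world axes, zero at the start; "torque": the same for the moment, N m; "gripper_width": opening from 0.0 (shut) to 1.0 (fully open).
Only numpy, scipy, OpenCV 4.12 (cv2) and the standard library are available. Lean on these libraries where they do the work, as an engineer would, in place of code of your own. Each camera call takes 0.05 s, during which the arm holds its last target.

## Working session

There is one attempt and no reset: what is moved stays moved. The work goes in short steps, Python scripts to look and compute and a shell command to move; the robot and the scene stay as the last step left them, time stands still between calls to the robot, and variables do not carry over. Pictures are saved under pics/ and viewed, and the job is handed in when it is done.

```bash
ls; mkdir -p pics; python3 - <<'E'
from station import bot
import cv2
o=bot.get_obs();print(o)
for n in("scene","side","wrist"):
    c=bot.calibration(n);p,d=bot.read_camera(n);cv2.imwrite(f"pics/{n}0.png",p);print(n,c)
E
```

```text
pics
{'t': 0.0, 'q': array([-1.42208218,  0.47778411,  0.02234041,  1.55643407, -0.01150133,
        1.10930693, -0.08312523]), 'joint_vel': array([-2.38138394e-05,  1.65231160e-03,  4.36968625e-04, -1.43311900e-03,
        7.54081684e-04, -8.91277924e-04, -5.92201652e-04]), 'joint_torque': array([-4.51915248e-04, -5.96455657e+01,  1.60789534e+00, -2.81191313e+01,
        1.24386919e-02,  9.64267325e-03, -3.52686435e-06]), 'eef_pos': array([0.1713155 , 0.65229333, 0.23034379]), 'tool_rot': array([ 6.02021825e-04,  7.91834560e-01,  6.10734980e-01, -6.71886796e-04]), 'contact_force': array([ 0.00874348,  0.17108239, -0.02863137]), 'torque': array([-0.02601849,  0.0483778 ,  0.01685716]), 'gripper_width': 0.9983014557851799}
scene {'mtx': array([[410.26406363,   0.        , 279.09632743],
       [  0.        , 410.26406363, 211.60889937],
       [  0.        ,   0.        ,   1.        ]]), 'rvec': array([ 1.87756211,  1.57772472, -0.63721856]), 'tvec': array([-0.10567264, -0.29429796,  1.61145936])}
side {'mtx': array([[384.92303576,   0.        , 284.61402421],
       [  0.        , 384.92303576, 210.89344225],
       [  0.        ,   0.        ,   1.        ]]), 'rvec': array([ 1.99188264, -0.80748179,  0.44245224]), 'tvec': array([-0.42299702,  0.34685356,  0.69693417])}
wrist {'mtx': array([[303.43007418,   0.        , 279.50898726],
       [  0.        , 303.43007418, 208.27025452],
       [  0.        ,   0.        ,   1.        ]]), 'rvec': array([-2.26646661, -1.74855667, -0.29111094]), 'tvec': array([-0.67459915, -0.04307983,  0.38293407])}
```

View pics/scene0.png

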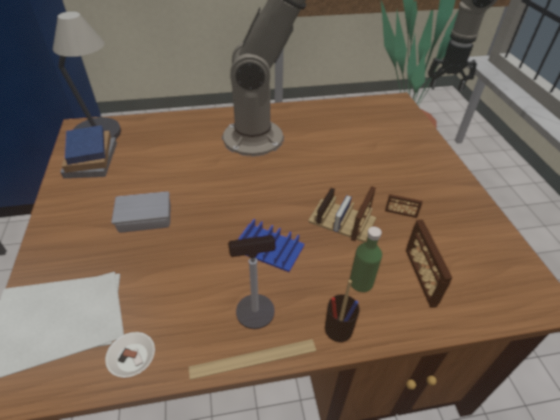

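View pics/side0.png

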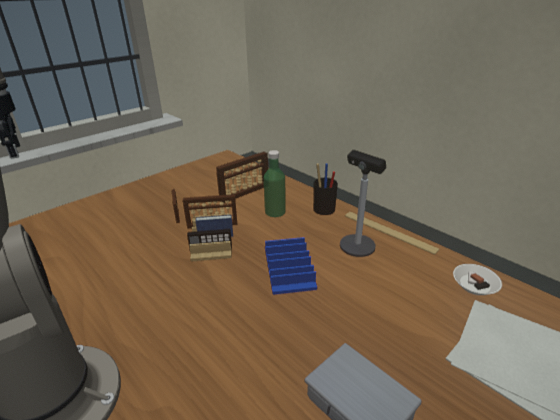

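View pics/wrist0.png

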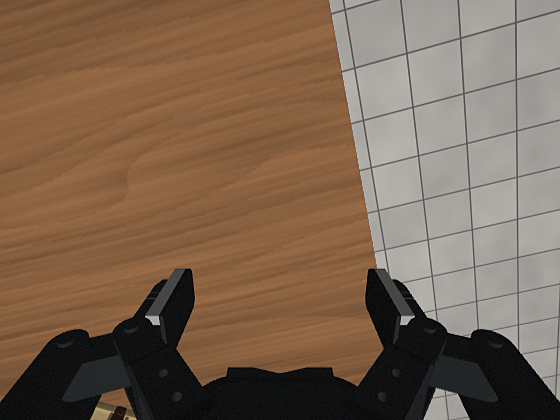

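The scene shows three abacus-like things: a small one flat at scene (403,206), the one in the pale rack at (363,213), and a big one at (427,262). The middle-sized one is in the pale rack. The blue rack at (270,245) is a decoy. I'll measure next.

```bash
cat > h.py <<'E'
import numpy as np,cv2
from station import bot
from scipy.spatial.transform import Rotation as R
def T(n):
    c=bot.calibration(n);r=cv2.Rodrigues(np.asarray(c["rvec"]))[0];return c["mtx"],r,np.asarray(c["tvec"]).ravel()
def cloud(d,cal):
    K,r,t=cal;v,u=np.mgrid[:420,:560]
    P=np.stack([(u-K[0,2])/K[0,0]*d,(v-K[1,2])/K[1,1]*d,d],-1)
    return (P-t)@r   # world
def proj(X,cal):
    K,r,t=cal;p=np.atleast_2d(X)@r.T+t;p=p@K.T;return p[:,:2]/p[:,2:]
def tool():
    o=bot.get_obs();w,x,y,z=o["tool_rot"];return o["eef_pos"],R.from_quat([x,y,z,w]).as_matrix()
E
python3 - <<'E'
from h import *
np.set_printoptions(precision=4,suppress=True)
for n in("scene","side"):
    cal=T(n);p,d=bot.read_camera(n);W=cloud(d,cal);np.savez(f"{n}.npz",p=p,d=d,W=W)
    for l in("abacus_mid","rack","calculator","notebook","lens","webcam_stand","bottle","lunchbox"):
        for s in bot.silhouettes(n,l)[:4]:
            m=s["mask"]&(d>0)
            if m.sum()<5: print(n,l,s["p"],"none");continue
            w=W[m];print(n,l,round(s["p"],2),np.round(s["xy"]),m.sum(),"med",np.median(w,0),"lo",np.percentile(w,3,0),"hi",np.percentile(w,97,0))
            if s["p"]>.4: np.save(f"m_{n}_{l}_{int(s['xy'][0])}.npy",s["mask"])
p=cv2.imread("pics/scene0.png")[170:300,290:460];cv2.imwrite("pics/crop0.png",cv2.resize(p,None,fx=4,fy=4,interpolation=cv2.INTER_CUBIC))
E
ls *.npy
```

```text
scene abacus_mid 0.91 [430. 264.] 2229 med [0.7607 0.3665 0.0807] lo [0.6532 0.3553 0.0007] hi [0.8443 0.3951 0.1329]
scene abacus_mid 0.83 [362. 214.] 505 med [0.5581 0.2525 0.0822] lo [0.4842 0.2168 0.0189] hi [0.5986 0.3103 0.1133]
scene abacus_mid 0.78 [403. 205.] 604 med [0.4989 0.4188 0.0342] lo [ 0.4561  0.37   -0.0025] hi [0.5257 0.4652 0.0694]
scene rack 0.94 [278. 249.] 1371 med [ 0.5958 -0.0017  0.013 ] lo [ 0.5019 -0.0883  0.0026] hi [0.6575 0.0595 0.0426]
scene rack 0.64 [340. 223.] 1104 med [0.513  0.2137 0.0123] lo [0.4321 0.1271 0.0012] hi [0.5866 0.3076 0.0431]
scene calculator 0.77 [327. 205.] 280 med [0.4817 0.1603 0.0649] lo [0.4246 0.132  0.0191] hi [0.5126 0.2036 0.0733]
scene notebook 0.79 [341. 212.] 262 med [0.5288 0.2004 0.0689] lo [0.4788 0.1775 0.0197] hi [0.5513 0.2381 0.0784]
scene lens 0.77 [251. 245.] 782 med [ 0.7852 -0.0977  0.2712] lo [ 0.7621 -0.1415  0.2365] hi [ 0.7921 -0.0533  0.2781]
scene webcam_stand 0.9 [254. 293.] 2280 med [ 0.7838 -0.0976  0.057 ] lo [ 0.7132 -0.1406  0.0003] hi [ 0.818  -0.0523  0.2772]
scene bottle 0.91 [369. 261.] 1340 
[... 1701 characters left out ...]
[0.7624 0.225  0.2093]
side lunchbox 0.87 [358. 390.] 5733 med [ 0.3871 -0.3868  0.0582] lo [ 0.3336 -0.4686  0.0244] hi [ 0.4411 -0.3174  0.0603]
m_scene_abacus_mid_362.npy
m_scene_abacus_mid_403.npy
m_scene_abacus_mid_429.npy
m_scene_bottle_369.npy
m_scene_calculator_326.npy
m_scene_lens_251.npy
m_scene_lunchbox_142.npy
m_scene_lunchbox_251.npy
m_scene_notebook_340.npy
m_scene_rack_278.npy
m_scene_rack_339.npy
m_scene_webcam_stand_253.npy
m_side_abacus_mid_175.npy
m_side_abacus_mid_240.npy
m_side_bottle_270.npy
m_side_calculator_210.npy
m_side_lens_365.npy
m_side_lunchbox_357.npy
m_side_notebook_214.npy
m_side_rack_208.npy
m_side_rack_289.npy
m_side_rack_363.npy
m_side_webcam_stand_359.npy
```

View pics/crop0.png

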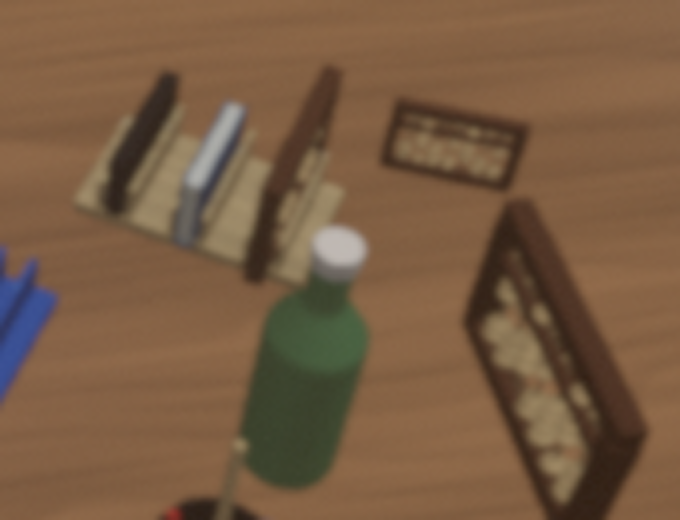

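The enlarged crop confirms it: the abacus in the pale rack (scene 362,214, top at z≈0.112) is the middle-sized one. The small one lies apart at (403,206) and the big one at (427,262). Now a precise fit of the abacus rail and the webcam bar.

```bash
cat > fit.py <<'E'
from h import *
from scipy.optimize import least_squares
np.set_printoptions(precision=4,suppress=True)
S={n:np.load(n+".npz") for n in("scene","side")}
# abacus top rail
for n in S:
    W=S[n]["W"].reshape(-1,3);d=S[n]["d"].ravel()
    m=(d>0)&(abs(W[:,2]-.111)<.006)&(W[:,0]>.45)&(W[:,0]<.62)&(W[:,1]>.2)&(W[:,1]<.32)
    w=W[m];print(n,m.sum(),w.min(0),w.max(0))
    if m.sum()>20:
        r=cv2.minAreaRect((w[:,:2]*1000).astype(np.float32));print(r,np.median(w[:,2]))
        c=w[:,:2].mean(0);v=np.linalg.svd(w[:,:2]-c)[2][0];print("dir",v,np.degrees(np.arctan2(v[1],v[0])),c)
    np.save("ab_"+n,w)
# rack walls z .038-.044, colour via mask
for l,f in(("calc",["m_scene_calculator_326","m_side_calculator_210"]),("note",["m_scene_notebook_340","m_side_notebook_214"]),("rack",["m_scene_rack_339","m_side_rack_208"])):
    for g in f:
        n=g.split("_")[1];w=S[n]["W"][np.load(g+".npy")&(S[n]["d"]>0)]
        zt={"calc":.072,"note":.078,"rack":.042}[l];w=w[abs(w[:,2]-zt)<.004]
        r=cv2.minAreaRect((w[:,:2]*1000).astype(np.float32));print(l,n,len(w),r)
# webcam bar
pts={}
for n in S:
    W=S[n]["W"];w=W[(S[n]["d"]>0)&(W[...,0]>.72)&(W[...,0]<.84)&(W[...,1]>-.18)&(W[...,1]<-.02)&(W[...,2]>.225)&(W[...,2]<.33)]
    pts[n]=w;print(n,len(w),w.min(0),w.max(0))
def frame(yaw): # x axis points back (away from view); pitch: -x is 20deg below level
    x=np.array([np.cos(yaw)*np.cos(np.radians(20)),np.sin(yaw)*np.cos(np.radians(20)),np.sin(np.radians(20))])
    y=np.array([-np.sin(yaw),np.cos(yaw),0]);return np.stack([x,y,np.cross(x,y)],1)
h=np.array([.015,.05,.015])
def sd(p,P): # signed distance to box centred p
    q=abs((P-p[:3])@frame(p[3]))-h
    return np.linalg.norm(np.maximum(q,0),axis=1)+np.minimum(q.max(1),0)
for sel in(["scene"],["side"],["scene","side"]):
    P=np.concatenate([pts[n] for n in sel])
    best=None
    for y0 in np.radians([-40,-20,0,20,40]):
        f=least_squares(lambda p:sd(p,P),[.775,-.1,.26,y0],loss="soft_l1",f_scale=.002)
        if best is None or f.cost<best.cost:best=f
    p=best.x;F=frame(p[3]);print(sel,best.cost,p[:3],np.degrees(p[3]),"front",p[:3]-F[:,0]*.015,"resid med",np.median(abs(best.fun)))
    for n in sel:
        q=(pts[n]-p[:3])@F;print(n,np.percentile(q,[0,1,5,50,95,99,100],axis=0).T)
# post & base
for n in S:
    W=S[n]["W"];g=(S[n]["d"]>0)&(abs(W[...,0]-.79)<.09)&(abs(W[...,1]+.1)<.09)
    w=W[g&(W[...,2]>.04)&(W[...,2]<.2)];print(n,"post",len(w),np.median(w,0),w.min(0),w.max(0))
    f=least_squares(lambda p:np.hypot(*(w[:,:2]-p).T)-.009,[.79,-.1],loss="soft_l1",f_scale=.002);print("post axis",f.x)
E
python3 fit.py
python3 - <<'E'
import cv2
p=cv2.imread("pics/side0.png")[140:190,330:400];cv2.imwrite("pics/crop1.png",cv2.resize(p,None,fx=10,fy=10,interpolation=cv2.INTER_CUBIC))
E
```

```text
scene 206 [0.472  0.2182 0.1051] [0.5988 0.3149 0.115 ]
((535.20263671875, 265.910400390625), (16.831401824951172, 151.135498046875), 53.22059631347656) 0.11087434258615907
dir [ 0.8004 -0.5995] -36.835391761811536 [0.5398 0.2631]
side 244 [0.4707 0.2144 0.1051] [0.5947 0.3118 0.1156]
((534.7545776367188, 262.6852111816406), (23.339576721191406, 146.7091827392578), 53.96851348876953) 0.11167879743824455
dir [-0.8053  0.5928] 143.64233003381517 [0.5328 0.261 ]
calc scene 125 ((465.88458251953125, 169.19615173339844), (16.614410400390625, 114.38198852539062), 53.05224609375)
calc side 172 ((462.99334716796875, 165.30419921875), (19.19915008544922, 109.05377960205078), 54.935752868652344)
note scene 96 ((511.27783203125, 209.9265594482422), (16.195634841918945, 93.31885528564453), 54.328983306884766)
note side 143 ((509.9920654296875, 205.94583129882812), (20.376758575439453, 94.33464050292969), 51.732200622558594)
rack scene 156 ((501.3890686035156, 217.59349060058594), (150.2444305419922, 111.561279296875), 52.807655334472656)
rack side 113 ((498.21197509765625, 211.60107421875), (148
[... 883 characters left out ...]
  0.2603] 1.3928660513037843 front [ 0.7604 -0.0975  0.2551] resid med 0.0010282789254185652
scene [[-0.02   -0.0104 -0.0065  0.0135  0.0165  0.0177  0.0186]
 [-0.0494 -0.0482 -0.0442 -0.0006  0.0434  0.0481  0.0495]
 [-0.0346 -0.0266 -0.0124  0.0076  0.0155  0.0161  0.0166]]
side [[-0.0222 -0.0209 -0.019  -0.0102  0.0101  0.0139  0.0157]
 [-0.0522 -0.0516 -0.0502 -0.0083  0.0395  0.0452  0.049 ]
 [-0.0335 -0.0293 -0.0174  0.0126  0.0177  0.0186  0.0194]]
scene post 295 [ 0.7833 -0.0968  0.1273] [ 0.775  -0.1052  0.041 ] [ 0.7877 -0.0876  0.1995]
post axis [ 0.7912 -0.0969]
side post 347 [ 0.7702 -0.1029  0.1247] [ 0.765  -0.109   0.0404] [ 0.7827 -0.09    0.1996]
post axis [ 0.7768 -0.098 ]
```

View pics/crop1.png

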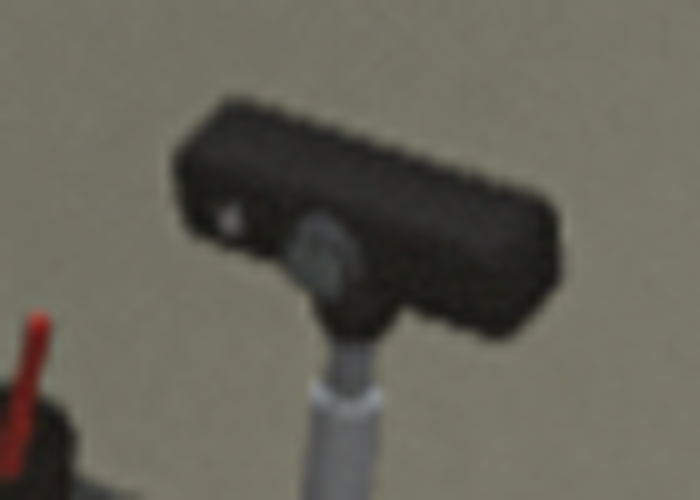

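```bash
cat >> h.py <<'E'
def frame(yaw):
    a=np.radians(20);x=np.array([np.cos(yaw)*np.cos(a),np.sin(yaw)*np.cos(a),np.sin(a)])
    y=np.array([-np.sin(yaw),np.cos(yaw),0]);return np.stack([x,y,np.cross(x,y)],1)
def down(ang): # tool pointing down, jaw x at heading ang
    x=np.array([np.cos(ang),np.sin(ang),0]);z=np.array([0,0,-1.]);return np.stack([x,np.cross(z,x),z],1)
def delta(p,Rt):
    q,Q=tool();d=Q.T@(np.asarray(p)-q)*100;w=R.from_matrix(Q.T@Rt).as_rotvec()
    print("shift cm",np.round(d,2),"turn",np.round(w,3));return d,w
E
python3 - <<'E'
from h import *
np.set_printoptions(precision=4,suppress=True)
delta([.535,.265,.225],down(np.radians(53.2)))
S=np.load("side.npz");W=S["W"];p=np.array([.7751,-.0974,.2614]);F=frame(np.radians(1.45))
q=(W-p)@F;m=(S["d"]>0)&(abs(q[...,0])<.03)&(abs(q[...,1])<.06)&(abs(q[...,2])<.02)
r=np.hypot(q[...,1],q[...,2]);b=m&(r<.008);print("barrel",b.sum(),np.median(q[b],0));b=m&(r>.015)&(abs(q[...,2])<.012)&(abs(q[...,1])<.045);print("face",b.sum(),np.percentile(q[b][:,0],[5,25,50,75]))
E
```

```text
shift cm [-28.28  45.02   0.63] turn [ 0.    -0.     0.385]
barrel 20 [-0.0208  0.0001 -0.0001]
face 141 [-0.0162 -0.015  -0.0143 -0.0137]
```

```bash
python3 -m creep '[[[-3,4.6,0,0,0,0.04,1],[-6,9.5,0,0,0,0.08,0.8],[-9,14.3,0.2,0,0,0.13,0.6],[-12,19.1,0.3,0,0,0.17,0.5],[-15,23.9,0.4,0,0,0.21,0.5],[-18,28.7,0.5,0,0,0.26,0.5],[-21,33.5,0.6,0,0,0.3,0.5],[-24,38.3,0.6,0,0,0.34,0.5],[-27,43,0.6,0,0,0.38,0.5],[-28.3,45,0.6,0,0,0.385,0.5]]]' 60
python3 -m creep '[[[0,0,0,0,0,0,0.5],[0,0,0,0,0,0,0.5]]]'
python3 - <<'E'
from h import *
np.set_printoptions(precision=4,suppress=True)
cal=T("wrist");p,d=bot.read_camera("wrist");cv2.imwrite("pics/wrist1.png",p);W=cloud(d,cal);np.savez("wrist1.npz",p=p,d=d,W=W)
print(tool(),proj([.5352,.2645,.112],cal))
for s in bot.silhouettes("wrist","abacus_mid")[:4]:
    m=s["mask"]&(d>0);w=W[m];print(s["p"],s["xy"],np.percentile(w,[2,50,98],axis=0))
w=W[(d>0)&(abs(W[...,2]-.111)<.006)&(abs(W[...,0]-.535)<.1)&(abs(W[...,1]-.265)<.1)]
print(len(w),cv2.minAreaRect((w[:,:2]*1000).astype(np.float32)),np.median(w[:,2]))
E
```

```text
t: 2.3
eef_pos: [0.5373, 0.261, 0.2256]
tool_rot: [0.001, 0.895, 0.445, 0.0]
contact_force: [-0.3, 1.2, -0.3]
gripper_width: 0.498
t: 2.55
eef_pos: [0.5339, 0.2662, 0.2252]
tool_rot: [-0.0, 0.894, 0.449, -0.0]
contact_force: [-0.3, 0.0, -0.9]
gripper_width: 0.502
(array([0.5337, 0.2666, 0.2252]), array([[ 0.5966,  0.8026, -0.0007],
       [ 0.8026, -0.5966,  0.0007],
       [ 0.0002, -0.001 , -1.    ]])) [[278.2478 205.8796]]
0.75 [383.3, 67.7] [[0.4724 0.3661 0.0013]
 [0.4982 0.4125 0.0702]
 [0.5235 0.4579 0.072 ]]
0.75 [470.3, 280.5] [[0.6453 0.3538 0.0103]
 [0.7191 0.3663 0.1226]
 [0.8362 0.3848 0.1347]]
0.74 [278.1, 196.1] [[0.4737 0.2186 0.0172]
 [0.5252 0.2706 0.1135]
 [0.5932 0.3109 0.115 ]]
2888 ((533.945556640625, 264.33575439453125), (16.03766441345215, 149.30970764160156), 53.46565628051758) 0.11358083027426308
```

View pics/wrist1.png

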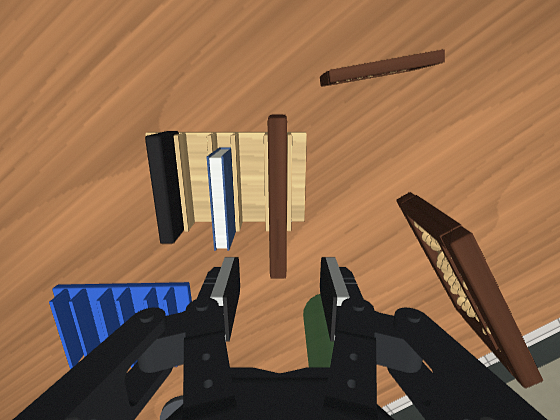

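The wrist view shows the rail running from (278,115) to (278,278), centred between the fingers. Notebook at (220,200), calculator at (163,187).

```bash
python3 - <<'E'
from h import *
delta([.5341,.2646,.087],down(np.radians(53.4)))
E
```

```text
shift cm [-0.14  0.17 13.82] turn [-0.001 -0.    -0.   ]
```

```bash
python3 -m creep '[[[-0.1,0.1,3,0,0,0,0.5],[-0.1,0.15,6,0,0,0,0.5],[-0.15,0.15,9,0,0,0,0.5],[-0.15,0.15,11,0,0,0,0.5],[-0.15,0.15,13,0,0,0,0.5],[-0.15,0.15,13.8,0,0,0,0.5],[-0.15,0.15,13.8,0,0,0,0.5]]]' 60
python3 - <<'E'
from h import *
p,d=bot.read_camera("wrist");cv2.imwrite("pics/wrist2.png",p);print(tool()[0])
E
```

```text
t: 3.52
eef_pos: [0.5345, 0.2634, 0.0871]
tool_rot: [-0.0, 0.894, 0.448, -0.0]
contact_force: [-0.2, 0.1, 0.2]
gripper_width: 0.498
[0.53510141 0.2633955  0.08773313]
```

View pics/wrist2.png

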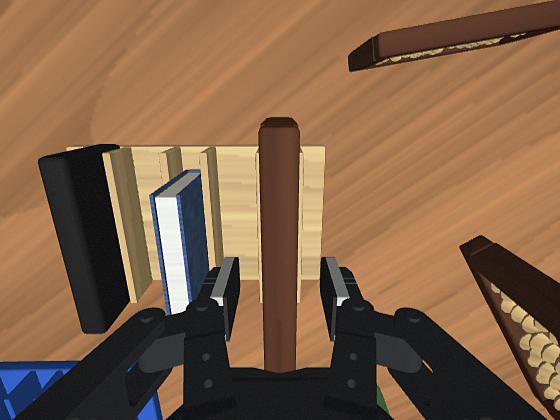

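The rail (280, 120–370) lies centred between the pads at columns 228 and 333, with nothing touched. Closing now.

```bash
python3 -m creep '[[[0,0,0,0,0,0,0],[0,0,0,0,0,0,0],[0,0,0,0,0,0,0],[0,0,0,0,0,0,0],[0,0,0,0,0,0,0],[0,0,0,0,0,0,0]]]' 60
python3 -m creep '[[[0,0,-0.5,0,0,0,0],[0,0,-1,0,0,0,0],[0,0,-2,0,0,0,0],[0,0,-3,0,0,0,0],[0,0,-4,0,0,0,0],[0,0,-6,0,0,0,0],[0,0,-9,0,0,0,0],[0,0,-12,0,0,0,0],[0,0,-15,0,0,0,0],[0,0,-15,0,0,0,0]]]'
python3 - <<'E'
from h import *
np.set_printoptions(precision=4,suppress=True)
p,d=bot.read_camera("wrist");cv2.imwrite("pics/wrist3.png",p);p,d=bot.read_camera("side");cv2.imwrite("pics/side3.png",p);
L=np.array([.7557,-.0972,.2535]);F=frame(np.radians(1.42));
L=np.array([.7748,-.0966,.2604])-F[:,0]*.0205
s=L-.18*F[:,0];print("lens",L,"show",s)
# tool: z=-F z, x=F x
Rt=np.stack([F[:,0],-F[:,1],-F[:,2]],1)
# pinch offset: tcp relative to abacus mid at grasp: tcp z=.0877, mid z=.062 -> 25.7mm along -tool z
q=s+F[:,2]*.0257
delta(q,Rt);print(tool(),q)
E
```

```text
t: 4.32
eef_pos: [0.5358, 0.2631, 0.0883]
tool_rot: [-0.0, 0.894, 0.448, 0.001]
contact_force: [-0.7, 0.1, 6.8]
gripper_width: 0.172
t: 5.58
eef_pos: [0.5365, 0.2634, 0.2402]
tool_rot: [-0.0, 0.894, 0.448, 0.003]
contact_force: [0.2, -0.4, -2.1]
gripper_width: 0.175
lens [ 0.7555 -0.0971  0.2534] show [ 0.5864 -0.1013  0.1918]
shift cm [-26.6   25.24   2.1 ] turn [-0.158  0.325  0.895]
(array([0.5347, 0.2626, 0.237 ]), array([[ 0.5986,  0.8011, -0.0004],
       [ 0.8011, -0.5986, -0.    ],
       [-0.0002, -0.0003, -1.    ]])) [ 0.5777 -0.1015  0.216 ]
```

View pics/wrist3.png

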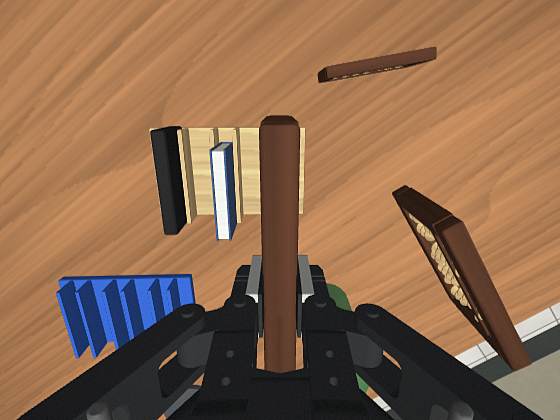

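View pics/side3.png

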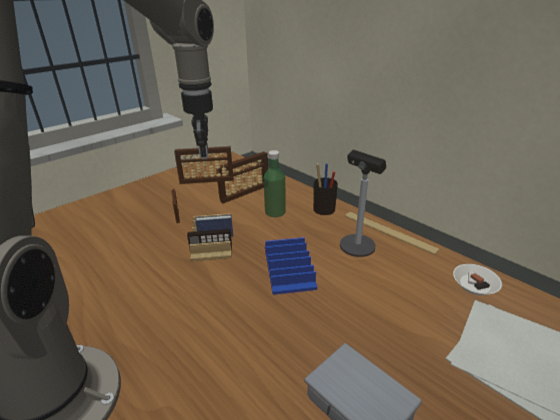

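The abacus is out and upright, level in the side view at (204,165). The calculator and notebook are still in the rack. Now I'll move it to the webcam.

```bash
python3 -m creep '[[[-1.1,1,0.1,-0.006,0.013,0.036,0],[-3.2,3,0.25,-0.019,0.039,0.107,0],[-6.4,6.1,0.5,-0.038,0.078,0.215,0],[-10.1,9.6,0.8,-0.06,0.124,0.34,0],[-13.8,13.1,1.1,-0.082,0.169,0.465,0],[-17.6,16.7,1.4,-0.104,0.215,0.59,0],[-21.3,20.2,1.7,-0.126,0.26,0.716,0],[-24,22.7,1.9,-0.142,0.293,0.806,0],[-25.8,24.5,2,-0.153,0.315,0.868,0],[-26.6,25.2,2.1,-0.158,0.325,0.895,0]]]'
python3 -m creep '[[[0,0,0,0,0,0,0],[0,0,0,0,0,0,0],[0,0,0,0,0,0,0],[0,0,0,0,0,0,0]]]'
cat > look.py <<'E'
from h import *
import sys
np.set_printoptions(precision=4,suppress=True)
k=sys.argv[1]
q,Q=tool();print("tcp",q,"jawx",Q[:,0],"z",Q[:,2])
for n in("scene","side","wrist"):
    cal=T(n);p,d=bot.read_camera(n);cv2.imwrite(f"pics/{n}{k}.png",p);np.savez(f"{n}{k}.npz",p=p,d=d,W=cloud(d,cal))
    for l in ("abacus_mid","lens"):
        for i,s in enumerate(bot.silhouettes(n,l)[:4]):
            w=cloud(d,cal)[s["mask"]&(d>0)]
            if len(w)>5:
                print(n,l,round(s["p"],2),np.round(s["xy"]),len(w),np.median(w,0))
                if l=="abacus_mid" and np.linalg.norm(np.median(w,0)-[.58,-.1,.19])<.08: np.save(f"mask_{n}{k}.npy",s["mask"])
E
python3 look.py 4
```

```text
t: 6.92
eef_pos: [0.576, -0.1038, 0.2152]
tool_rot: [-0.002, 0.985, 0.009, 0.173]
contact_force: [0.5, 0.5, -1.9]
gripper_width: 0.175
t: 7.42
eef_pos: [0.5779, -0.1004, 0.2163]
tool_rot: [-0.002, 0.985, 0.013, 0.174]
contact_force: [0.3, 0.7, -1.8]
gripper_width: 0.179
tcp [ 0.5779 -0.1004  0.2163] jawx [0.9393 0.0243 0.3423] z [ 0.3421  0.0089 -0.9396]
scene abacus_mid 0.79 [244. 208.] 1769 [ 0.5876 -0.094   0.1876]
scene abacus_mid 0.78 [402. 207.] 620 [0.4966 0.4179 0.0306]
scene abacus_mid 0.64 [428. 265.] 2199 [0.76   0.3665 0.0813]
scene lens 0.94 [251. 246.] 793 [ 0.7851 -0.0968  0.2714]
side abacus_mid 0.89 [239. 175.] 1669 [0.7399 0.3654 0.0735]
side abacus_mid 0.87 [321. 216.] 1376 [ 0.5873 -0.1191  0.1862]
side abacus_mid 0.6 [176. 205.] 121 [0.48   0.3713 0.061 ]
side lens 0.84 [365. 162.] 637 [ 0.7644 -0.1046  0.268 ]
wrist abacus_mid 0.97 [281. 235.] 9071 [ 0.5691 -0.069   0.2401]
wrist lens 0.79 [552. 238.] 1446 [ 0.7659 -0.1007  0.239 ]
```

View pics/wrist4.png

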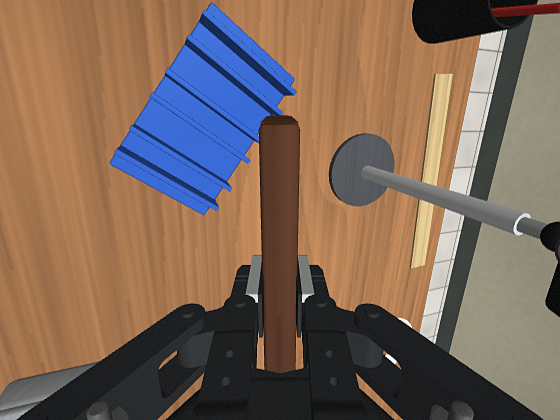

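View pics/scene4.png

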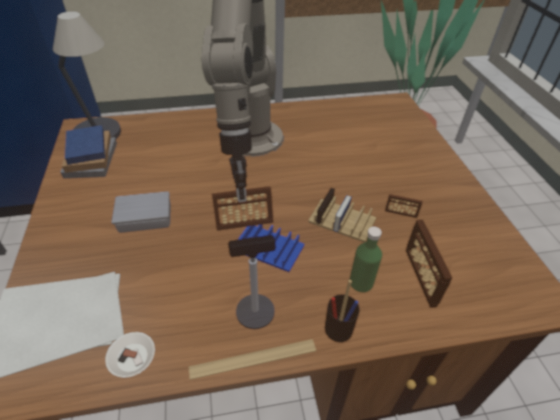

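View pics/side4.png

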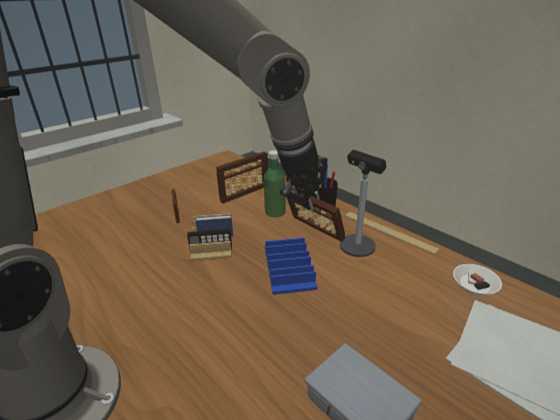

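```bash
cat > fit2.py <<'E'
from h import *
import sys
from scipy.optimize import least_squares
np.set_printoptions(precision=4,suppress=True)
k=sys.argv[1]
def box(P,c,rv,h):
    q=abs((P-c)@R.from_rotvec(rv).as_matrix())-h
    return np.linalg.norm(np.maximum(q,0),axis=1)+np.minimum(q.max(1),0)
q0,Q=tool()
F0=np.stack([Q[:,0],-Q[:,1],-Q[:,2]],1)
r0=R.from_matrix(F0).as_rotvec();c0=q0+Q[:,2]*.0257
for n in ("scene","side"):
    z=np.load(f"{n}{k}.npz");W=z["W"];d=z["d"]
    f=frame(np.radians(1.42))
    w=W[(d>0)&(W[...,0]>.72)&(W[...,0]<.84)&(W[...,1]>-.18)&(W[...,1]<-.02)&(W[...,2]>.235)&(W[...,2]<.33)]
    g=least_squares(lambda p:box(w,p[:3],R.from_matrix(frame(p[3])).as_rotvec(),np.array([.015,.05,.015])),[.7748,-.0966,.2604,.025],loss="soft_l1",f_scale=.002)
    B=frame(g.x[3]);lens=g.x[:3]-B[:,0]*.0205
    l=(W-c0)@F0
    # masks edges eroded; keep near-box points not near the fingers
    m=(d>0)&(abs(l[...,0])<.014)&(abs(l[...,1])<.085)&(abs(l[...,2])<.06)
    m&=~((abs(l[...,1])<.02)&(l[...,2]>.02))
    m2=m&np.load(f"mask_{n}{k}.npy")
    P=W[m2]
    a=least_squares(lambda p:box(P,p[:3],p[3:],np.array([.008,.075,.05])),np.r_[c0,r0],loss="soft_l1",f_scale=.002)
    A=R.from_rotvec(a.x[3:]).as_matrix()
    print(n,len(P),"bar yaw",np.degrees(g.x[3]),"lens",lens,"abacus mid",a.x[:3],"tool-based",c0)
    print("  mid in show frame mm",((a.x[:3]-(lens-.18*B[:,0]))@B)*1000,"rot err deg",np.degrees(R.from_matrix(B.T@A).as_rotvec()),"vs tool deg",np.degrees(R.from_matrix(F0.T@A).as_rotvec()),"off tool mm",((a.x[:3]-c0)@F0)*1000)
    L=(P-a.x[:3])@A;print("  ext mm",np.percentile(L,[.5,2,98,99.5],axis=0).T*1000)
E
python3 fit2.py 4
```

```text
scene 1503 bar yaw 1.481965025775968 lens [ 0.7551 -0.0958  0.2527] abacus mid [ 0.5855 -0.0953  0.1899] tool-based [ 0.5865 -0.101   0.1921]
  mid in show frame mm [-0.7938  4.8815 -0.9676] rot err deg [0.0476 0.5481 0.1822] vs tool deg [0.0799 0.5591 0.2646] off tool mm [-1.5432  5.7761 -1.8115]
  ext mm [[ -4.6791  -3.0751  12.7979  13.6519]
 [-75.2472 -73.8121  72.044   73.3837]
 [-48.5393 -47.1492  50.3518  50.9089]]
side 1201 bar yaw 1.5751711347626294 lens [ 0.756  -0.098   0.2545] abacus mid [ 0.5901 -0.0983  0.193 ] tool-based [ 0.5865 -0.101   0.1921]
  mid in show frame mm [ 3.1605  4.2959 -1.0601] rot err deg [ 0.0089  0.1051 -0.7664] vs tool deg [ 0.0732  0.1166 -0.5965] off tool mm [ 3.7574  2.6152 -0.4125]
  ext mm [[-12.0721 -11.4855   4.0485   5.5668]
 [-76.2238 -75.5846  69.003   73.4024]
 [-47.6062 -45.9995  51.0002  51.6819]]
```

Orientation matches within about 1°. Both cameras put the middle about 4.5 mm too far along +y, so I'll nudge it.

```bash
python3 -m creep '[[[-0.05,0.2,-0.05,0,0,0,0],[-0.1,0.4,-0.1,0,0,0,0],[-0.1,0.45,-0.1,0,0,0,0],[-0.1,0.45,-0.1,0,0,0,0],[-0.1,0.45,-0.1,0,0,0,0],[-0.1,0.45,-0.1,0,0,0,0],[-0.1,0.45,-0.1,0,0,0,0],[-0.1,0.45,-0.1,0,0,0,0]]]'
python3 look.py 5 && python3 fit2.py 5; python3 -c "
from station import bot;o=bot.get_obs();print(o['t'],abs(o['joint_vel']).max(),o['gripper_width'])"
```

```text
t: 8.88
eef_pos: [0.5765, -0.1056, 0.2169]
tool_rot: [-0.002, 0.985, 0.012, 0.174]
contact_force: [0.1, -0.5, -2.4]
gripper_width: 0.17
tcp [ 0.5765 -0.1056  0.2169] jawx [0.9393 0.0231 0.3422] z [ 0.3421  0.0084 -0.9396]
scene abacus_mid 0.83 [240. 206.] 1703 [ 0.587  -0.1019  0.1932]
scene abacus_mid 0.69 [404. 205.] 592 [0.4977 0.4138 0.0367]
scene abacus_mid 0.65 [428. 265.] 2156 [0.7614 0.3662 0.0846]
scene lens 0.93 [251. 242.] 783 [ 0.7852 -0.0985  0.2713]
side abacus_mid 0.7 [238. 174.] 1642 [0.7406 0.3657 0.0722]
side abacus_mid 0.67 [322. 217.] 1315 [ 0.5858 -0.13    0.1867]
side abacus_mid 0.66 [176. 206.] 136 [0.4813 0.3719 0.0568]
side lens 0.68 [366. 163.] 660 [ 0.7644 -0.1037  0.267 ]
side lens 0.2 [274. 186.] 1092 [0.7193 0.184  0.102 ]
wrist abacus_mid 0.95 [279. 235.] 8978 [ 0.5679 -0.0735  0.2407]
wrist lens 0.96 [553. 230.] 1132 [ 0.7662 -0.0994  0.237 ]
scene 1506 bar yaw 1.5010980172527757 lens [ 0.7551 -0.0959  0.2526] abacus mid [ 0.5844 -0.1014  0.1905] tool-based [ 0.5853 -0.1055  0.1927]
  mid in show frame mm [-1.649  -0.9866  0.0921] rot err deg [ 0.028   0.3351 -0.0169] vs tool deg [0.0646 0.3468 0.0778] off tool mm [-1.5242  4.1153 -1.8145]
  ext mm [[ -5.4763  -3.0431  12.4007  13.3438]
 [-74.3834 -72.9222  72.9136  74.6212]
 [-49.0957 -47.5242  50.3549  50.9522]]
side 1222 bar yaw 1.4601064792628131 lens [ 0.7559 -0.0981  0.2547] abacus mid [ 0.5888 -0.1031  0.1937] tool-based [ 0.5853 -0.1055  0.1927]
  mid in show frame mm [ 2.0359 -0.7535 -0.1753] rot err deg [ 0.1522 -0.0715 -0.662 ] vs tool deg [ 0.175  -0.0596 -0.606 ] off tool mm [ 3.6362  2.3013 -0.3058]
  ext mm [[-12.0728 -11.5153   4.7338   5.9139]
 [-76.2246 -75.6183  68.7742  73.949 ]
 [-47.798  -45.6337  50.8162  51.4845]]
9.325 0.0025881651064717935 0.17169868231966035
```

Offsets are now within about 2 mm and 1°, and the arm is still. One look at the scene, then hand in.

View pics/scene5.png

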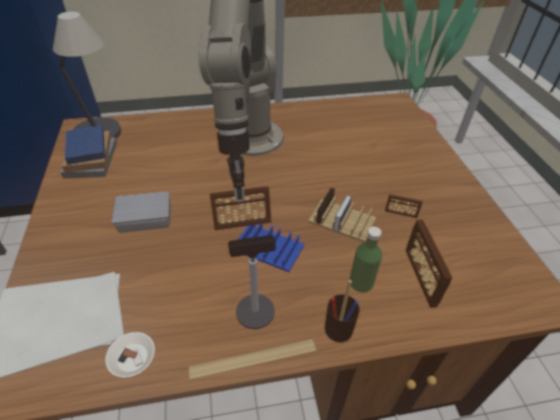

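```bash
python3 -c "
from station import bot;print(bot.hand_in())"
```

```text
the job is handed in; nothing more can be done
None
```

I took the middle-sized abacus out of the pale rack by its top rail and am holding it still in front of the webcam. It is right way up and leans back to match the lens. I handed the job in at about 9.3 s.

- **Position:** the last fits put its middle within about 1 mm of the target sideways and vertically. Along the line of sight the two cameras disagreed: the scene camera put it 1.6 mm too close to the robot, and the side camera 2.0 mm too close to the lens. The likely cause is that each camera sees one face with its beads set back, so I left it between the two.
- **Angle:** the remaining error is 0.3° in the scene camera and 0.7° in the side camera.
- **Everything else:** in the final scene picture the other things stand where they were and the webcam is untouched.
- **Forces:** the forces I read after each move stayed under 7 N.

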